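# Fold down the guard flaps along a rail of devices

### The job

The row with the yellow guard flaps is ready for testing: run a fingertip along its top from the green end clamp to the white one, folding the six yellow flaps down flat one after another, in that order. Work gently, without pressing hard on the devices and without grasping, lifting or shifting the row, which lies loose on the bench. Leave the blue flaps standing, do not disturb the other things on the bench, and finish clear of everything.

Things in the scene. Friction and masses are not known exactly. Their poses are not given: they have to be found in the camera images.
- yellow_row: Row to work on: loose assembly (0.7-1.2 kg) on the bench, six grey devices on an aluminium rail (266 mm long, 74 mm wide at the foot). Origin: underside centre; own x runs along the row from green to white end clamp, z up. Each device is 34.5 mm long, 62 mm across, top 50 mm above the bench, centres at x = -90, -54, -18, 18, 54, 90 mm; each has one yellow flap on top.
- yellow_row_start (a point): centre of the top of the yellow row's green end clamp, 42 mm above the bench, 116.5 mm from the row's centre; clamp 14 mm along the row, 50 mm across. All flaps fold down away from this clamp; pushing them towards it jams them.
- yellow_row_end (a point): centre of the top of the yellow row's white end clamp, 42 mm above the bench, 116.5 mm from the row's centre; same size as the green one
- blue_row: Row to leave alone: loose assembly of the same sizes, with four standing blue flaps (device centres at own x = -90, -54, -18, 18 mm) and two plain black devices. Origin: underside centre; own x from its green to its white clamp. Roughly parallel to the yellow row, nearer to or farther from the robot, centre lines some 140 mm apart.
- blue_row_start (a point): centre of the top of the blue row's green end clamp, 42 mm above the bench
- blue_row_end (a point): centre of the top of the blue row's white end clamp, 42 mm above the bench
- yellow_row_flap1 (a joint): yellow flap 1 from the green clamp, 30 mm long (along the row), 40 wide, 3 thick. Hinge across the row at own x = -105 mm, 52 mm above the bench. 0 = flat (upper face 53.5 mm above the bench, free edge towards the white clamp), 1.57 = straight up (free edge 82 mm), 1.7 = stop; starts 1.0 to 1.6. Friction holds it where left, 0.5 N moves it; no spring or latch.
- yellow_row_flap2 (a joint): yellow flap 2 from the green clamp, 30 mm long (along the row), 40 wide, 3 thick. Hinge across the row at own x = -69 mm, 52 mm above the bench. 0 = flat (upper face 53.5 mm above the bench, free edge towards the white clamp), 1.57 = straight up (free edge 82 mm), 1.7 = stop; starts 1.0 to 1.6. Friction holds it where left, 0.5 N moves it; no spring or latch.
- yellow_row_flap3 (a joint): yellow flap 3 from the green clamp, 30 mm long (along the row), 40 wide, 3 thick. Hinge across the row at own x = -33 mm, 52 mm above the bench. 0 = flat (upper face 53.5 mm above the bench, free edge towards the white clamp), 1.57 = straight up (free edge 82 mm), 1.7 = stop; starts 1.0 to 1.6. Friction holds it where left, 0.5 N moves it; no spring or latch.
- yellow_row_flap4 (a joint): yellow flap 4 from the green clamp, 30 mm long (along the row), 40 wide, 3 thick. Hinge across the row at own x = 3 mm, 52 mm above the bench. 0 = flat (upper face 53.5 mm above the bench, free edge towards the white clamp), 1.57 = straight up (free edge 82 mm), 1.7 = stop; starts 1.0 to 1.6. Friction holds it where left, 0.5 N moves it; no spring or latch.
- yellow_row_flap5 (a joint): yellow flap 5 from the green clamp, 30 mm long (along the row), 40 wide, 3 thick. Hinge across the row at own x = 39 mm, 52 mm above the bench. 0 = flat (upper face 53.5 mm above the bench, free edge towards the white clamp), 1.57 = straight up (free edge 82 mm), 1.7 = stop; starts 1.0 to 1.6. Friction holds it where left, 0.5 N moves it; no spring or latch.
- yellow_row_flap6 (a joint): yellow flap 6 from the green clamp, 30 mm long (along the row), 40 wide, 3 thick. Hinge across the row at own x = 75 mm, 52 mm above the bench. 0 = flat (upper face 53.5 mm above the bench, free edge towards the white clamp), 1.57 = straight up (free edge 82 mm), 1.7 = stop; starts 1.0 to 1.6. Friction holds it where left, 0.5 N moves it; no spring or latch.
- blue_row_flap1 (a joint): blue flap 1, size as the yellow ones: 0 = flat, 1.57 = straight up; stands between 1.15 and 1.5 rad and must stay up
- blue_row_flap2 (a joint): blue flap 2, size as the yellow ones: 0 = flat, 1.57 = straight up; stands between 1.15 and 1.5 rad and must stay up
- blue_row_flap3 (a joint): blue flap 3, size as the yellow ones: 0 = flat, 1.57 = straight up; stands between 1.15 and 1.5 rad and must stay up
- blue_row_flap4 (a joint): blue flap 4, size as the yellow ones: 0 = flat, 1.57 = straight up; stands between 1.15 and 1.5 rad and must stay up
- screwdriver: Bystander: green-handled screwdriver lying flat, 190 mm long, up to 30 mm thick; origin at its middle underneath
- contactor: Bystander: spare black and grey contactor standing upright, 45 x 60 x 74 mm; origin under its centre
- terminal: Bystander: spare orange terminal block standing on edge, 50 x 14 x 40 mm; origin under its centre
- jar: Bystander: small jar with white lid, 56 mm across, 70 mm tall; origin under its centre
- bin: Bystander: small open blue bin, 120 x 90 x 60 mm; origin under its centre
- tape: Bystander: red tape roll lying flat, 64 mm across, 19 mm high; origin under its centre

How it is judged:
By the outcome, as a careful person would: the job done as asked, in the order asked, and still so for the second after the job is handed in, with the robot touching nothing.
It also fails if it takes over 40 s, if anything falls off the work surface, if the arm or the gripper's body presses on something with over 40 N, if the wrist force passes 120 N, or if a joint passes its speed limit or range.

### The arm

A 6-joint arm with a two-finger parallel gripper is mounted at the origin on the work surface. World frame = base frame: x ahead of the robot, y to its left, z up, the work surface at z = 0. Lengths are in m, angles in rad, forces in N, time in s.
With the tool pointing down it reaches from about 0.275 to 0.75 m from the base axis. Payload 10.2 kg.
Tool frame: the origin (TCP) lies at the very end of the fingers, on their centre line; the grasp point (between the pads) lies 19 mm behind it; x points along the fingers, y is the direction in which the jaws open and shut, and the axes are right-handed (so a half turn about x gives the same grasp; the last joint's range is limited). The gripper opens to 88 mm and grips with 3 to 60 N. Pads are 18 mm wide; open, the fingers measure 123 mm over their backs; the gripper's body (75 mm by 187 mm) begins 45 mm behind the grasp point.
Start: joints at [1.045, 0.313, 1.498, -0, 1.331, -0.223], TCP at [0.157, 0.501, 0.239] pointing down, gripper open.
Joint ranges: [-2.94, 2.94], [-0.97, 2.17], [0.19, 2.56], [-1.23, 4.37], [0.02, 3.11], [-2.88, 2.88]. Speed limits (rad/s): [2.39, 2.39, 3.01, 3.14, 3.14, 3.14].

### API

Orientations are given as a 3x3 rotation matrix whose columns are the frame's x, y, z axes.
In Python, from bench import * gives the robot as it stands.
- The arm moves only by the tool arm_command, never from a script. Its argument "steps" is a list of rows, each a list of 7 numbers: the shift along the world's x, y, z in units of 25 mm (1.0 is 25 mm), then the turn, a rotation vector about the world's x, y, z in rad, then the finger opening in mm, from 0 to 88.1. A call has 1 to 8 rows; each row shifts and turns the commanded pose from where the row before left it; what a row does not reach is not made up. A row lasts 1/8 s, in which the tool goes at most 62.5 mm and 10.7 degrees, less where a joint would pass 70% of its speed; a pose out of reach is approached as far as the arm can. A call is refused whole if a number of a shift passes 1 or a number of a turn 0.188, either way. A call with a gripper value outside its range is refused whole. The fingers move at their own pace and stop on an object; "grip_force" is the grip in N (left out, the last holds). Time passes only in rows, so rows that do not move let the fingers close. It gives the time, the measured TCP pose, the force and the opening at its end, in the units of the state.
- state(): the state, without advancing time (a new reading comes with each control period).
- grab_frame(name): name is "side" or "top" or "wrist"; returns (picture, depth): 400x640x3 uint8, blue, green, red; 400x640 float32, m along the optical axis (not along the pixel's ray), 0 where there is no reading.
- camera_params(name): a dict with "fx", "fy", "cx", "cy" (pixels), "world_to_cam" (4x4, takes a point from world to camera coordinates); the wrist camera has in their place "mount" (4x4, takes a point from camera to tool coordinates, whose origin is the TCP and whose axes are the tool frame's). Camera axes: x right, y down, z forward; pixel columns grow to the right and rows downward; lengths in m; the calibration is good to about 2 mm. A picture is of the moment at which its call begins: read the wrist's pose just before it. camera_params takes no time and is no camera call.
- finish_job(): hands the job in, once; it reports no verdict.
Trained networks look in the newest picture that a camera, given by its name, has taken for a name from the list of things; names that differ only in an ending like _2 or _b are one class to them, and where a whole thing is asked for, a point or a joint stands for the part that bears it (a point fixed in the world has none). Each returns a list of dicts, best first, with "confidence" (0 to 1); they miss things now and then, are a little off and sometimes report something else, mostly with a low value. They report only what shows in the picture. A call takes as long as a camera call.
- silhouettes(camera, thing): "pixels" (400x640 bool, what is visible of it).
- place_of(camera, thing): "location" ([x, y, z] in m, in world coordinates, good to about 4 mm: a listed point, or the origin of a listed thing).
The state is a dict: "t": time; "qpos": joint angles; "qd": joint speeds; "joint_efforts": joint torques, N m; "tcp_pos": TCP position; "tool_rot": TCP orientation; "ft_force": force on the tool from outside, world axes, zero at the start; "wrist_torque": the same for the moment, N m; "opening": finger opening in m.
Only numpy, scipy, OpenCV 4.12 (cv2) and the standard library are available. Lean on these libraries where they do the work, as an engineer would, in place of code of your own. Each camera call takes 0.05 s, during which the arm holds its last target.

## Working session

There is one attempt and no reset: what is moved stays moved. The work goes in short steps, Python scripts to look and compute and a tool call to move; the robot and the scene stay as the last step left them, time stands still between calls to the robot, and variables do not carry over. Pictures are saved under pics/ and viewed, and the job is handed in when it is done.

Besides the shell and the picture viewer there is one more tool, called after "Emit:" by a JSON object that holds its "op" and its "data". arm_command: Moves the arm, as the interface text tells. Its arguments: {"type":"object","properties":{"steps":{"type":"array","items":{"type":"array","items":{"type":"number"}}},"grip_force":{"type":"number"}},"required":["steps"]}

```bash
mkdir -p pics
python3 - <<'E'
from bench import *
import cv2,numpy as np
s=state();print(s['t'],s['tcp_pos'],s['tool_rot'],s['opening'])
for c in ["top","side"]:
    p,d=grab_frame(c); cv2.imwrite(f"pics/{c}0.png",p); np.save(f"pics/{c}0d.npy",d)
    for n in ["yellow_row","yellow_row_start","yellow_row_end","blue_row_start","blue_row_end"]:
        print(c,n,[(np.round(r['location'],4),round(r['confidence'],2)) for r in place_of(c,n)])
print(state()['t'])
E
```

```text
0.0 [0.156446   0.50089186 0.23816934] [[-6.43001980e-04  2.98236687e-01  9.54491731e-01]
 [-1.11233012e-03  9.54491125e-01 -2.98237246e-01]
 [-9.99999175e-01 -1.25347705e-03 -2.82002033e-04]] 0.08843731360058199
top yellow_row [(array([ 0.5109,  0.0392, -0.0006]), 0.84)]
top yellow_row_start [(array([ 0.5232, -0.076 ,  0.0438]), 0.82), (array([ 0.4426, -0.4578, -0.0041]), 0.69)]
top yellow_row_end [(array([0.4943, 0.1531, 0.0401]), 0.67)]
top blue_row_start [(array([0.6319, 0.0935, 0.0431]), 0.59)]
top blue_row_end [(array([ 0.6501, -0.1442,  0.04  ]), 0.7)]
side yellow_row [(array([5.112e-01, 3.870e-02, 2.000e-04]), 0.75)]
side yellow_row_start [(array([ 0.5207, -0.0791,  0.0404]), 0.59)]
side yellow_row_end [(array([0.4992, 0.1561, 0.0383]), 0.97)]
side blue_row_start [(array([0.6303, 0.0873, 0.0471]), 0.63)]
side blue_row_end [(array([ 0.6491, -0.1433,  0.0408]), 0.66)]
0.6
```

View pics/top0.png

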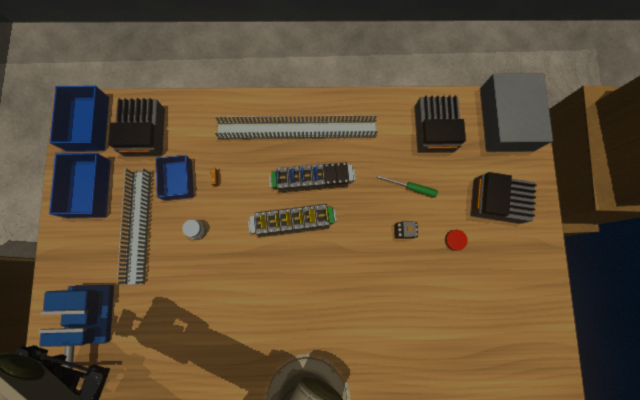

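View pics/side0.png

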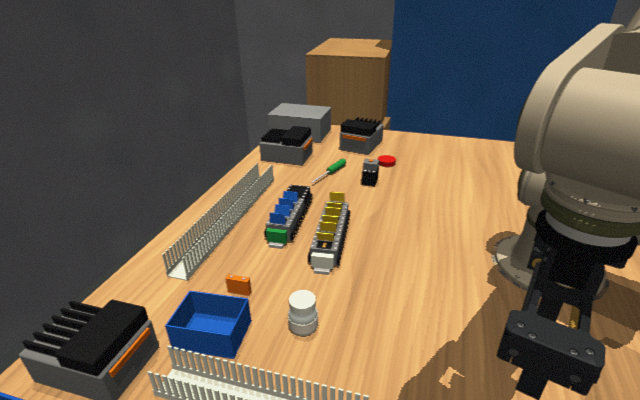

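Top view: the yellow row is centred at about (293,219), with its green clamp on the right (332,214) and white on the left (251,225). The blue row lies behind it at (312,177) and runs the opposite way. I'll move above the yellow row, closing the fingers and turning the jaws across it, then refine with the wrist camera.

Emit:
{"op": "arm_command", "data": {"steps": [[0.77,-1,0,0,0,-0.065,0],[0.77,-1,0,0,0,-0.065,0],[0.77,-1,0,0,0,-0.065,0],[0.77,-1,0,0,0,-0.065,0],[0.77,-1,0,0,0,-0.065,0],[0.77,-1,0,0,0,-0.065,0],[0.77,-1,0,0,0,-0.065,0],[0.77,-1,0,0,0,-0.065,0]], "grip_force": 5}}

```text
t: 1.6
tcp_pos: [0.3111, 0.3003, 0.2388]
tool_rot: [[0.0, 0.735, 0.679], [0.0, 0.679, -0.735], [-1.0, 0.0, 0.0]]
ft_force: [0.4, -0.1, -0.5]
opening: 0.0104
```

Emit:
{"op": "arm_command", "data": {"steps": [[0.77,-1,0,0,0,-0.065,0],[0.77,-1,0,0,0,-0.065,0],[0.77,-1,0,0,0,-0.065,0],[0.77,-1,0,0,0,-0.065,0],[0.77,-1,0,0,0,-0.065,0],[0.77,-1,0,0,0,-0.065,0],[0.77,-1,0,0,0,-0.065,0],[0.77,-1,0,0,0,-0.065,0]]}}

```text
t: 2.6
tcp_pos: [0.4651, 0.1002, 0.2388]
tool_rot: [[0.0, 0.975, 0.224], [0.0, 0.224, -0.975], [-1.0, 0.0, 0.0]]
ft_force: [-0.2, 0.7, -0.8]
opening: 0.0008
```

Emit:
{"op": "arm_command", "data": {"steps": [[0.77,-1,0,0,0,-0.065,0],[0.77,-1,0,0,0,-0.065,0],[0.4,-0.5,0,0,0,0,0],[0,0,0,0,0,0,0],[0,0,0,0,0,0,0]]}}

```text
t: 3.22
tcp_pos: [0.5126, 0.0394, 0.2388]
tool_rot: [[-0.0, 0.995, 0.099], [0.0, 0.099, -0.995], [-1.0, -0.0, -0.0]]
ft_force: [0.8, 0.4, 1.1]
opening: 0.0003
```

Run:
```python
from bench import *
import cv2,numpy as np
s=state();print(s['t'],s['tcp_pos'],s['tool_rot'].round(4).tolist(),s['opening'],s['ft_force'],s['qpos'])
p,d=grab_frame("wrist"); cv2.imwrite("pics/w1.png",p); np.savez("pics/w1.npz",p=p,d=d,pos=s['tcp_pos'],R=s['tool_rot'])
c=camera_params("wrist");print(c)
for n in ["yellow_row","yellow_row_start","yellow_row_end"]:
    print(n,[(np.round(r['location'],4),round(r['confidence'],2)) for r in place_of("wrist",n)])
```

```text
3.225 [0.51260431 0.03938049 0.23880101] [[-0.0002, 0.9951, 0.0992], [0.0002, 0.0992, -0.9951], [-1.0, -0.0001, -0.0002]] 0.00026060609967063625 [0.76780494 0.38852408 1.12126022] [-1.51601487e-01  2.88898835e-01  1.52978249e+00  1.79168656e-04
  1.32309109e+00 -2.51029850e-01]
{'fx': 354.20538198368337, 'fy': 354.20538198368337, 'cx': 324.714800569911, 'cy': 199.9913936072523, 'mount': array([[ 1.27474797e-04, -2.89029095e-01,  9.57320305e-01,
        -1.46691942e-01],
       [ 9.99999844e-01, -4.84415311e-04, -2.79410031e-04,
        -4.34956477e-04],
       [ 5.44498241e-04,  9.57320191e-01,  2.89028988e-01,
        -7.56963018e-02],
       [ 0.00000000e+00,  0.00000000e+00,  0.00000000e+00,
         1.00000000e+00]])}
yellow_row [(array([ 0.5096,  0.0419, -0.003 ]), 0.79), (array([ 0.639 , -0.0256,  0.0061]), 0.51)]
yellow_row_start [(array([ 0.5213, -0.0807,  0.0437]), 0.67)]
yellow_row_end [(array([0.4974, 0.1547, 0.0414]), 0.66)]
```

```bash
cat > h.py <<'E'
import numpy as np
def cloud(z,c):
    d=z['d'];M=c['mount'];v,u=np.mgrid[:400,:640]
    P=np.stack([(u-c['cx'])/c['fx']*d,(v-c['cy'])/c['fy']*d,d],-1)
    P=P@M[:3,:3].T+M[:3,3]
    return P@z['R'].T+z['pos']
E
python3 - <<'E'
from bench import *
import cv2,numpy as np
from h import cloud
z=np.load("pics/w1.npz");c=camera_params("wrist");W=cloud(z,c);ok=z['d']>0
x,y,h=W[...,0],W[...,1],W[...,2]
far=ok&(h<0.012)&(abs(x-.5)<.2);print("bench h",np.median(h[far]))
m=ok&(h>.012)&(h<.1)&(abs(x-.512-(-.1)*(y-.04))<.06)&(abs(y-.04)<.16)
for lo,hi in [(.035,.045),(.046,.054),(.06,.09)]:
    mm=m&(h>lo)&(h<hi)
    pts=W[mm][:,:2].astype(np.float32); print(lo,mm.sum(),np.median(h[mm]),cv2.minAreaRect(pts*1000))
hsv=cv2.cvtColor(z['p'],cv2.COLOR_BGR2HSV)
for n,a,b in [("green",(45,100,30),(85,255,255)),("yellow",(18,120,50),(34,255,255)),("white",(0,0,120),(179,50,255))]:
    mm=m&(cv2.inRange(hsv,a,b)>0)&(h>.03)
    if mm.sum(): print(n,mm.sum(),np.median(W[mm],0).round(4),cv2.minAreaRect(W[mm][:,:2].astype(np.float32)*1000))
# slices along row
u=np.array([-.0992,.9951]);v=np.array([.9951,.0992])
P=W[m];s=(P[:,:2]-[.5110,.0390])@u;t=(P[:,:2]-[.5110,.0390])@v
for a in np.arange(-.14,.14,.01):
    q=(s>a)&(s<a+.01)&(P[:,2]>.03)
    if q.sum()>10: print(round(a*1000),q.sum(),np.percentile(t[q],[2,50,98]).round(4),np.percentile(P[q,2],[5,50,95]).round(4))
E
```

```text
bench h 0.0005838224815770121
0.035 1039 0.042344841098129166 ((502.33245849609375, 99.78068542480469), (60.66220474243164, 123.67765808105469), 5.062385082244873)
0.046 10223 0.05087136852693944 ((508.3282470703125, 40.67576599121094), (62.101646423339844, 210.88717651367188), 6.160623550415039)
0.06 1622 0.07824754513162809 ((509.3847351074219, 30.534095764160156), (39.95634460449219, 190.78334045410156), 6.062968730926514)
yellow 2038 [0.5051 0.0811 0.0744] ((509.5213928222656, 36.521080017089844), (43.03341293334961, 202.55494689941406), 5.118016719818115)
white 4281 [0.5002 0.1094 0.0505] ((505.75616455078125, 65.59042358398438), (61.50519561767578, 192.63966369628906), 5.998201847076416)
-110 37 [0.0003 0.0013 0.0013] [0.0511 0.0669 0.0828]
-100 19 [0.0003 0.0003 0.0013] [0.0503 0.0509 0.0527]
-90 16 [0.0003 0.0008 0.0013] [0.0503 0.0511 0.0516]
-80 155 [-0.0327 -0.0017  0.028 ] [0.0474 0.0499 0.0518]
-70 435 [-0.0316 -0.0017  0.0272] [0.0497 0.0512 0.0693]
-60 728 [-0.031  -0.0017  0.0277] [0.0497 0.0512 0.0786]
-50 582 [-0.0317 -0.0026  0.0275] [0.0495 0.051  0.0522]
-40 391 
[... 249 characters left out ...]
4] [0.0495 0.0516 0.075 ]
10 852 [-0.032  -0.0025  0.0271] [0.0496 0.0513 0.0813]
20 676 [-0.0318 -0.0024  0.0269] [0.0496 0.0509 0.0523]
30 597 [-0.0325 -0.0024  0.0268] [0.0398 0.0504 0.0572]
40 816 [-0.0321 -0.0029  0.0264] [0.0498 0.0513 0.0825]
50 729 [-0.0326 -0.0032  0.0263] [0.0496 0.0509 0.0522]
60 811 [-0.0325 -0.0023  0.0269] [0.0496 0.051  0.0523]
70 639 [-0.0322 -0.0022  0.0267] [0.049  0.0542 0.0671]
80 825 [-0.0327 -0.0028  0.0265] [0.0498 0.071  0.0808]
90 825 [-0.0325 -0.003   0.0263] [0.0497 0.0511 0.0524]
100 683 [-0.0329 -0.0021  0.026 ] [0.0362 0.0505 0.0521]
110 664 [-0.0272 -0.0031  0.0203] [0.0413 0.0426 0.0439]
120 218 [-0.0268 -0.0031  0.0201] [0.0408 0.0423 0.0439]
```

View pics/w1.png

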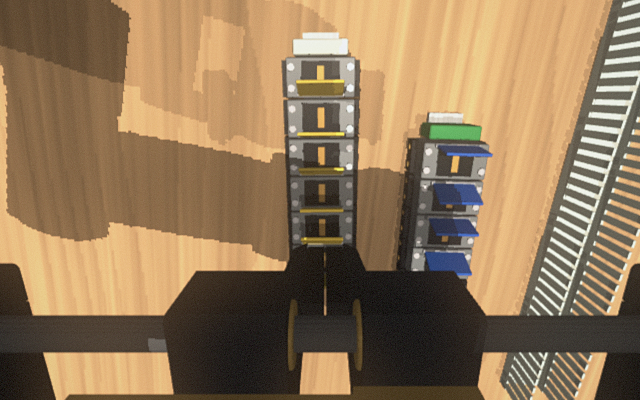

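Wrist view: the white clamp is at (320,47), and flaps 2–6 are nearly edge-on between rows 240 and 87. Flap 1 is hidden by the fingers. Fitted centre is about (0.5085, 0.039), with row direction about (-0.106, 0.994). Next I'll move to before the green end and descend.

Emit:
{"op": "arm_command", "data": {"steps": [[0.07,-0.88,0,0,0,0.007,0],[0.07,-0.88,0,0,0,0,0],[0.07,-0.88,0,0,0,0,0],[0.07,-0.88,0,0,0,0,0],[0.07,-0.88,0,0,0,0,0],[0.05,-0.86,0,0,0,0,0],[0,0,-1,0,0,0,0],[0,0,-1,0,0,0,0]]}}

```text
t: 4.42
tcp_pos: [0.523, -0.0928, 0.1882]
tool_rot: [[0.001, 0.994, 0.105], [-0.0, 0.105, -0.994], [-1.0, 0.001, 0.0]]
ft_force: [0.6, -0.4, -0.1]
opening: 0.0009
```

Emit:
{"op": "arm_command", "data": {"steps": [[0,0,-1,0,0,0,0],[0,0,-1,0,0,0,0],[0,0,-1,0,0,0,0],[0,0,-1,0,0,0,0],[0,0,0,0,0,0,0],[0,0,0,0,0,0,0]]}}

```text
t: 5.18
tcp_pos: [0.5235, -0.0929, 0.0898]
tool_rot: [[0.001, 0.994, 0.105], [-0.001, 0.105, -0.994], [-1.0, 0.001, 0.001]]
ft_force: [0.3, 0.1, 1.0]
opening: 0.0003
```

Run:
```python
from bench import *
import cv2,numpy as np
from h import cloud
s=state();print(s['t'],s['tcp_pos'],s['ft_force'])
p,d=grab_frame("wrist"); cv2.imwrite("pics/w2.png",p); np.savez("pics/w2.npz",p=p,d=d,pos=s['tcp_pos'],R=s['tool_rot'])
p,d=grab_frame("side"); cv2.imwrite("pics/s2.png",cv2.resize(p[170:300,200:420],None,fx=3.5,fy=3.5))
z=np.load("pics/w2.npz");W=cloud(z,camera_params("wrist"));ok=z['d']>0
u=np.array([-.106,.9944]);v=np.array([.9944,.106]);C=np.array([.5085,.039])
S=(W[...,:2]-C)@u;T=(W[...,:2]-C)@v;h=W[...,2]
m=ok&(h>.03)&(h<.1)&(abs(T)<.05)&(abs(S)<.14)
for a in np.arange(-.14,.14,.01):
    q=m&(S>a)&(S<a+.01)
    if q.sum()>10: print(round(a*1000),q.sum(),np.percentile(T[q],[2,50,98]).round(4),np.percentile(h[q],[5,50,95]).round(4))
```

```text
5.175 [ 0.52354955 -0.09290401  0.08978491] [0.29408773 0.09083422 0.96071304]
-130 935 [-0.0223  0.0002  0.0227] [0.0417 0.0915 0.0992]
-120 453 [-0.0241  0.0002  0.0246] [0.0412 0.0425 0.0436]
-110 2554 [-0.0283  0.0002  0.0287] [0.0501 0.0592 0.0828]
-100 2121 [-0.0294  0.0002  0.0296] [0.0498 0.051  0.0522]
-90 2205 [-0.0293  0.0002  0.0297] [0.0498 0.0511 0.0522]
-80 2295 [-0.0292  0.0002  0.0295] [0.0388 0.0507 0.0543]
-70 2422 [-0.0294  0.0003  0.0297] [0.0501 0.0604 0.0712]
-60 2565 [-0.0294  0.0003  0.0297] [0.0499 0.0729 0.0792]
-50 2731 [-0.0294  0.0003  0.0297] [0.0498 0.0511 0.0522]
-40 3482 [-0.0288  0.0003  0.0292] [0.0436 0.0526 0.0695]
-30 2742 [-0.0294  0.0004  0.0298] [0.0502 0.0764 0.0822]
-20 1047 [-0.0298  0.0004  0.0301] [0.0496 0.051  0.0522]
```

View pics/w2.png

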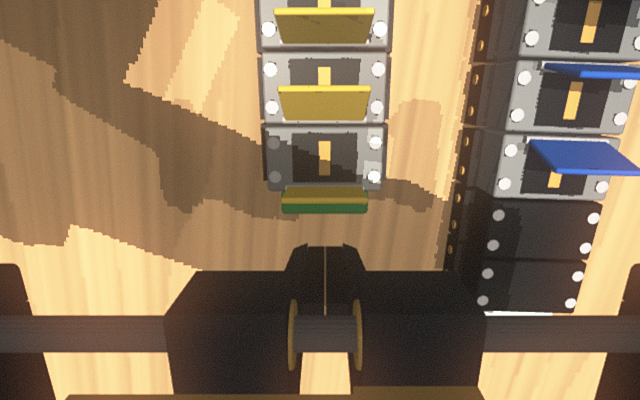

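View pics/s2.png

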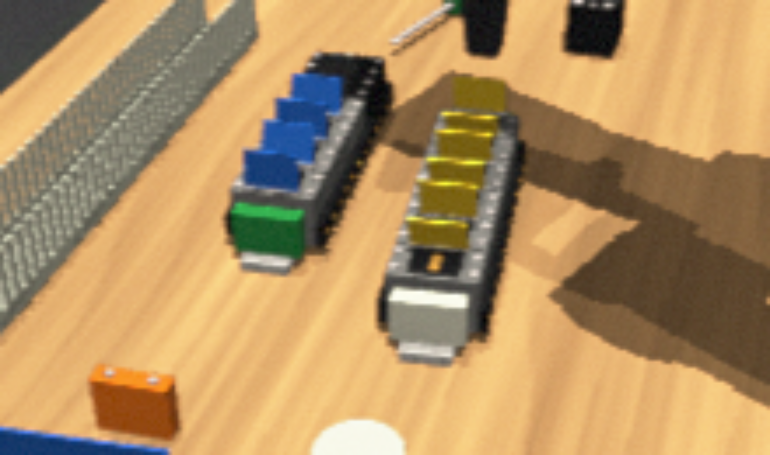

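Wrist view: the fingertip at (325,247) is centred on the row, before the green clamp (325,205) and the upright flap 1. I'll descend to z of about 55.5 mm and begin the sweep.

Emit:
{"op": "arm_command", "data": {"steps": [[0,0,-0.7,0,0,0,0],[0,0,-0.67,0,0,0,0],[0,0,0,0,0,0,0],[-0.02,0.2,0,0,0,0,0],[-0.02,0.2,0,0,0,0,0],[-0.02,0.2,0,0,0,0,0]]}}

```text
t: 6.02
tcp_pos: [0.5218, -0.0776, 0.0549]
tool_rot: [[0.001, 0.994, 0.105], [-0.001, 0.105, -0.994], [-1.0, 0.001, 0.001]]
ft_force: [-0.0, -3.4, 2.3]
opening: 0.0004
```

Emit:
{"op": "arm_command", "data": {"steps": [[-0.03,0.25,0,0,0,0,0],[-0.02,0.25,0,0,0,0,0],[-0.03,0.25,0,0,0,0,0],[-0.03,0.25,0,0,0,0,0]]}}

```text
t: 6.52
tcp_pos: [0.5187, -0.0523, 0.0544]
tool_rot: [[-0.0, 0.994, 0.105], [0.0, 0.105, -0.994], [-1.0, -0.0, -0.0]]
ft_force: [-0.1, -0.5, 0.3]
opening: 0.0005
```

```bash
cat > look.py <<'E'
import sys
from bench import *
import cv2,numpy as np
from h import cloud
n=sys.argv[1]
s=state();print(s['t'],s['tcp_pos'],s['ft_force'])
p,d=grab_frame("wrist"); cv2.imwrite(f"pics/w{n}.png",p); np.savez(f"pics/w{n}.npz",p=p,d=d,pos=s['tcp_pos'],R=s['tool_rot'])
z=np.load(f"pics/w{n}.npz");W=cloud(z,camera_params("wrist"));ok=z['d']>0
u=np.array([-.106,.9944]);v=np.array([.9944,.106]);C=np.array([.5085,.039])
S=(W[...,:2]-C)@u;T=(W[...,:2]-C)@v;h=W[...,2]
print("tcp s,t",(s['tcp_pos'][:2]-C)@u,(s['tcp_pos'][:2]-C)@v)
m=ok&(h>.03)&(h<.1)&(abs(T)<.05)&(abs(S)<.14)
hsv=cv2.cvtColor(p,cv2.COLOR_BGR2HSV)
yl=m&(cv2.inRange(hsv,(18,120,50),(34,255,255))>0)&(h>.053)&(abs(T)<.03)
for k,hx in enumerate([-.105,-.069,-.033,.003,.039,.075]):
    q=yl&(S>hx-.006)&(S<hx+.029)
    if q.sum()>20:
        i=h[q]>np.percentile(h[q],97)-.002
        print("flap",k+1,q.sum(),"top z",np.percentile(h[q],97).round(4),"s there",np.median(S[q][i]).round(4))
t=m&(h>.047)&(h<.053)
for a in np.arange(-.11,.11,.02):
    q=t&(S>a)&(S<a+.02)
    if q.sum()>300: print(round(a,3),np.percentile(T[q],[2,98]).round(4))
w=ok&(h>.036)&(h<.046)&(S>.1)&(abs(T)<.02); 
if w.sum()>50: print("white s",np.percentile(S[w],[2,98]).round(4))
E
python3 look.py 3
python3 - <<'E'
from bench import *
import cv2
p,d=grab_frame("side"); cv2.imwrite("pics/s3.png",cv2.resize(p[170:300,200:420],None,fx=3.5,fy=3.5))
E
```

```text
6.525 [ 0.51866278 -0.05228903  0.05438627] [-0.05075944 -0.46720336  0.27643059]
tcp s,t -0.09185506926578309 0.00042923232570179213
flap 1 1627 top z 0.0611 s there -0.0804
flap 2 2014 top z 0.0794 s there -0.0548
flap 3 2004 top z 0.0825 s there -0.0259
flap 4 4738 top z 0.0807 s there 0.0104
-0.11 [-0.0302  0.0303]
-0.09 [-0.0299  0.0303]
-0.07 [-0.0298  0.03  ]
-0.05 [-0.0295  0.0299]
-0.03 [-0.0295  0.0298]
-0.01 [-0.0297  0.03  ]
0.01 [-0.0303  0.0307]
```

View pics/w3.png

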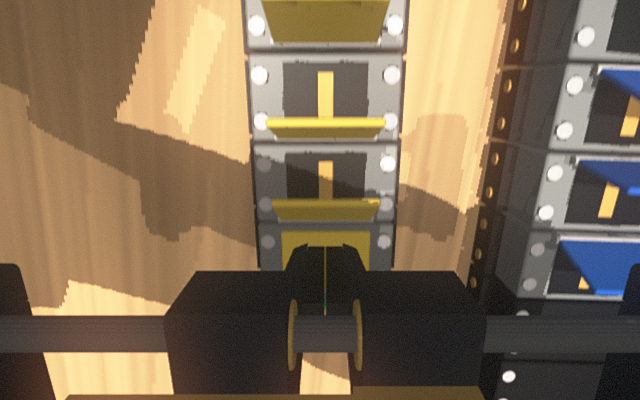

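View pics/s3.png

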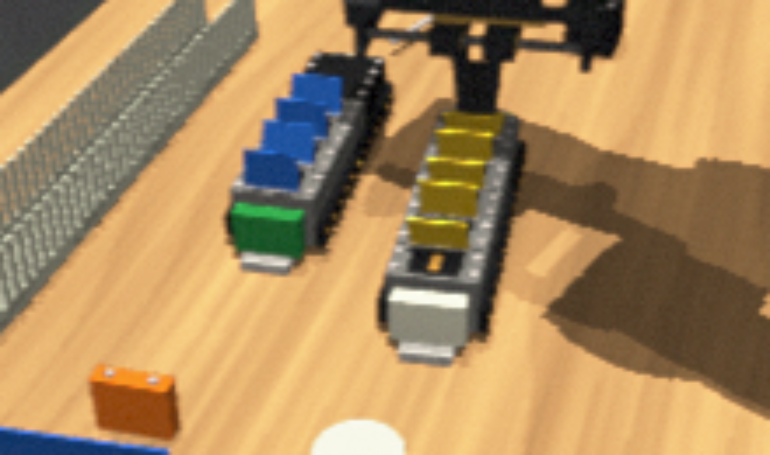

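Flap 1 is down and the row hasn't visibly moved. The first push, low near the hinge, needed about 3 N. For the rest I'll push higher on each flap and follow its arc down.

Emit:
{"op": "arm_command", "data": {"steps": [[-0.03,0.32,0,0,0,0,0],[0,0,0.8,0,0,0,0],[-0.03,0.32,0,0,0,0,0],[-0.025,0.24,-0.12,0,0,0,0],[-0.025,0.24,-0.2,0,0,0,0],[-0.02,0.2,-0.24,0,0,0,0],[-0.02,0.16,-0.24,0,0,0,0],[-0.03,0.28,0,0,0,0,0]]}}

```text
t: 7.62
tcp_pos: [0.5144, -0.009, 0.0541]
tool_rot: [[0.0, 0.995, 0.104], [-0.0, 0.104, -0.995], [-1.0, 0.0, 0.0]]
ft_force: [0.6, 0.1, -1.0]
opening: 0.0004
```

```bash
python3 look.py 4
```

```text
7.625 [ 0.51440697 -0.00895969  0.05414569] [ 0.55538908  0.08561966 -1.01659097]
tcp s,t -0.048317257889185526 0.0007901609969161456
flap 1 534 top z 0.0552 s there -0.0991
flap 2 383 top z 0.0552 s there -0.0445
flap 3 1691 top z 0.0822 s there -0.0254
flap 4 1969 top z 0.0819 s there 0.012
flap 5 3047 top z 0.0832 s there 0.0428
-0.05 [-0.0301  0.0304]
-0.03 [-0.0293  0.0296]
-0.01 [-0.0297  0.0301]
0.01 [-0.0294  0.0296]
0.03 [-0.0299  0.0302]
0.05 [-0.0293  0.0296]
```

View pics/w4.png

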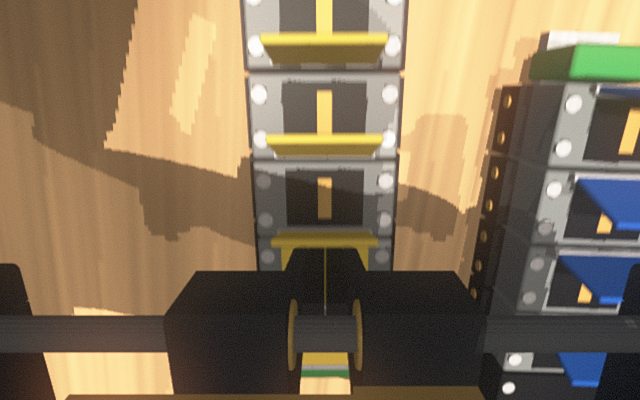

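Flaps 1 and 2 read flat, and flap 3 (325,240) is next in front of the tip. I'll repeat the cycle.

Emit:
{"op": "arm_command", "data": {"steps": [[0,0,0.8,0,0,0,0],[-0.03,0.32,0,0,0,0,0],[-0.025,0.24,-0.12,0,0,0,0],[-0.03,0.24,-0.2,0,0,0,0],[-0.025,0.2,-0.24,0,0,0,0],[-0.02,0.16,-0.24,0,0,0,0],[-0.03,0.28,0,0,0,0,0]]}}

```text
t: 8.55
tcp_pos: [0.5104, 0.027, 0.0541]
tool_rot: [[-0.0, 0.995, 0.104], [-0.0, 0.104, -0.995], [-1.0, -0.0, 0.0]]
ft_force: [-0.3, -0.6, -0.1]
opening: 0.0006
```

Emit:
{"op": "arm_command", "data": {"steps": [[0,0,0.8,0,0,0,0],[-0.03,0.32,0,0,0,0,0],[-0.025,0.24,-0.12,0,0,0,0],[-0.03,0.24,-0.2,0,0,0,0],[-0.025,0.2,-0.24,0,0,0,0],[-0.02,0.16,-0.24,0,0,0,0],[-0.03,0.28,0,0,0,0,0]]}}

```text
t: 9.43
tcp_pos: [0.5064, 0.063, 0.0541]
tool_rot: [[-0.0, 0.995, 0.104], [-0.0, 0.104, -0.995], [-1.0, -0.0, 0.0]]
ft_force: [0.4, 0.3, -0.0]
opening: 0.0007
```

```bash
python3 look.py 5
```

```text
9.425 [0.50640491 0.06303732 0.05414693] [ 0.37184733  0.27123569 -0.01507686]
tcp s,t 0.02412479167831765 0.0004646005295654856
flap 2 714 top z 0.055 s there -0.0445
flap 3 591 top z 0.0551 s there -0.0271
flap 4 202 top z 0.0551 s there 0.0244
flap 5 2457 top z 0.0829 s there 0.0435
flap 6 2317 top z 0.0813 s there 0.0853
-0.05 [-0.012   0.0116]
0.01 [-0.0304  0.0305]
0.03 [-0.0297  0.03  ]
0.05 [-0.0293  0.0295]
0.07 [-0.0298  0.0301]
0.09 [-0.0293  0.0295]
white s [0.109  0.1227]
```

View pics/w5.png

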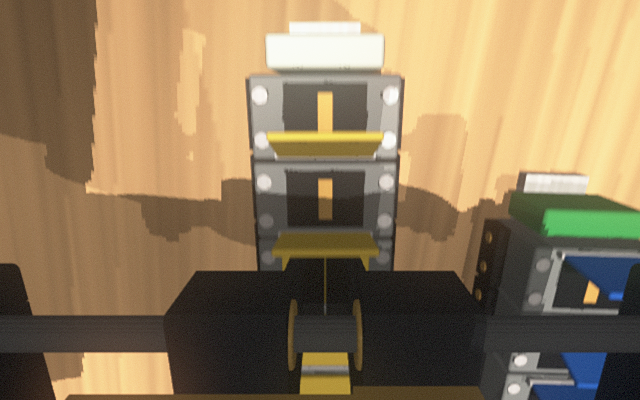

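Flaps 2–4 read flat. The white clamp at s = 109–123 mm shows the row has not shifted. Now flaps 5 and 6.

Emit:
{"op": "arm_command", "data": {"steps": [[0,0,0.8,0,0,0,0],[-0.03,0.32,0,0,0,0,0],[-0.025,0.24,-0.12,0,0,0,0],[-0.03,0.24,-0.2,0,0,0,0],[-0.025,0.2,-0.24,0,0,0,0],[-0.02,0.16,-0.24,0,0,0,0],[-0.03,0.28,0,0,0,0,0]]}}

```text
t: 10.35
tcp_pos: [0.5024, 0.099, 0.0541]
tool_rot: [[-0.0, 0.995, 0.104], [-0.0, 0.104, -0.995], [-1.0, -0.0, 0.0]]
ft_force: [-0.3, 0.3, 0.2]
opening: 0.0007
```

Emit:
{"op": "arm_command", "data": {"steps": [[0,0,0.8,0,0,0,0],[-0.03,0.32,0,0,0,0,0],[-0.025,0.24,-0.12,0,0,0,0],[-0.03,0.24,-0.2,0,0,0,0],[-0.025,0.2,-0.24,0,0,0,0],[-0.02,0.16,-0.24,0,0,0,0],[-0.03,0.28,0,0,0,0,0],[-0.05,0.5,0,0,0,0,0]]}}

```text
t: 11.35
tcp_pos: [0.4969, 0.148, 0.0542]
tool_rot: [[-0.0, 0.995, 0.104], [0.0, 0.104, -0.995], [-1.0, -0.0, -0.0]]
ft_force: [-0.5, -0.6, 0.2]
opening: 0.0006
```

Emit:
{"op": "arm_command", "data": {"steps": [[0,0,0.5,0,0,0,0],[0,0,1,0,0,0,0],[0,0,1,0,0,0,0],[0,0,1,0,0,0,0],[0,0,1,0,0,0,0],[0,0,1,0,0,0,0],[0,0,1,0,0,0,0],[0,0,0,0,0,0,0]]}}

```text
t: 12.35
tcp_pos: [0.4976, 0.1477, 0.2189]
tool_rot: [[0.004, 0.994, 0.105], [0.0, 0.105, -0.994], [-1.0, 0.004, 0.0]]
ft_force: [-0.7, -0.3, -0.6]
opening: 0.0004
```

Emit:
{"op": "arm_command", "data": {"steps": [[0,-1,0,0,0,0,0],[0,-1,0,0,0,0,0],[0,-1,0,0,0,0,0],[0,-1,0,0,0,0,0],[0,-1,0,0,0,0,0],[0,-1,0,0,0,0,0],[0,-1,0,0,0,0,0],[0,-1,0,0,0,0,0]]}}

```text
t: 13.35
tcp_pos: [0.4966, -0.0531, 0.216]
tool_rot: [[-0.001, 0.994, 0.105], [0.001, 0.105, -0.994], [-1.0, -0.001, -0.001]]
ft_force: [0.5, 0.3, 0.2]
opening: 0.0006
```

Emit:
{"op": "arm_command", "data": {"steps": [[0,-1,0,0,0,0,0],[0,-1,0,0,0,0,0],[0,-1,0,0,0,0,0],[0,-1,0,0,0,0,0],[0,0,0,0,0,0,0],[0,0,0,0,0,0,0]]}}

```text
t: 14.1
tcp_pos: [0.4968, -0.1517, 0.2165]
tool_rot: [[-0.001, 0.994, 0.105], [0.001, 0.105, -0.994], [-1.0, -0.001, -0.001]]
ft_force: [0.8, -0.3, -0.1]
opening: 0.0004
```

```bash
python3 look.py 6
python3 - <<'E'
from bench import *
import cv2
p,d=grab_frame("side"); cv2.imwrite("pics/s6.png",cv2.resize(p[170:300,200:420],None,fx=3.5,fy=3.5))
for n in ["yellow_row","blue_row_start","yellow_row_end"]:
  print(n,[(r['location'].round(4) if hasattr(r['location'],'round') else r['location'],r['confidence']) for r in place_of("side",n)])
E
```

```text
14.1 [ 0.49684174 -0.1516756   0.21646077] [ 0.75285344 -0.29263279 -0.14507812]
tcp s,t -0.18837203789174947 -0.0318045865317311
flap 1 1718 top z 0.0558 s there -0.0892
flap 2 1647 top z 0.0556 s there -0.0553
-0.11 [-0.0304  0.0304]
-0.09 [-0.0304  0.0302]
-0.07 [-0.0304  0.0304]
-0.05 [-0.0304  0.0305]
yellow_row [([0.5115, 0.0369, 0.0021], 0.84), ([0.5208, -0.0776, 0.0396], 0.35)]
blue_row_start [([0.6315, 0.0899, 0.0452], 0.57)]
yellow_row_end [([0.4969, 0.1544, 0.0416], 0.71)]
```

View pics/w6.png

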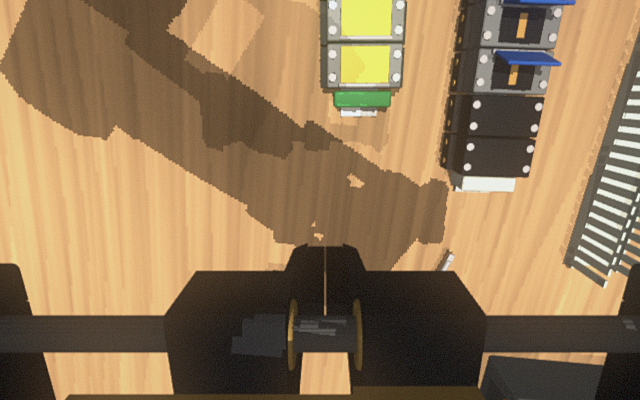

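View pics/s6.png

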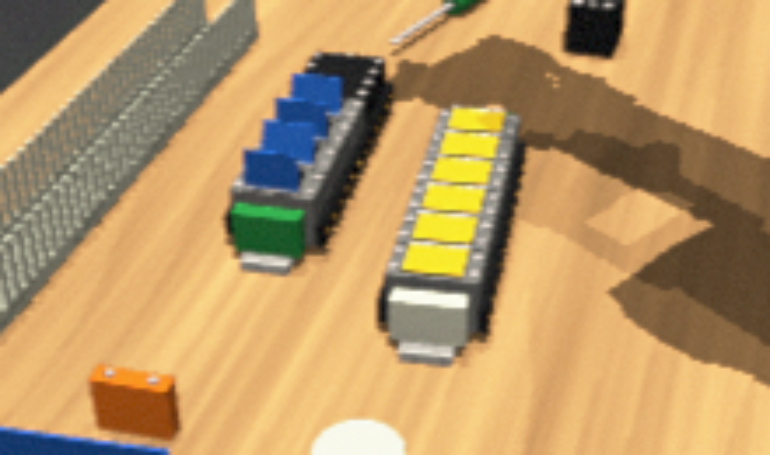

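The side view shows all six yellow flaps flat, (475,120) to (435,260), and four blue flaps still up. A slope check from the saved depth will confirm flatness.

Run:
```python
from bench import *
import cv2,numpy as np
from h import cloud
u=np.array([-.106,.9944]);v=np.array([.9944,.106]);C=np.array([.5085,.039])
for f,fl in [("w6",[(1,-.105),(2,-.069)])]:
    z=np.load(f"pics/{f}.npz");W=cloud(z,camera_params("wrist"))
    S=(W[...,:2]-C)@u;T=(W[...,:2]-C)@v;h=W[...,2]
    for k,hx in fl:
        q=(z['d']>0)&(S>hx+.004)&(S<hx+.027)&(abs(T)<.017)&(h>.045)&(h<.07)
        print(f,k,q.sum(),np.polyfit(S[q],h[q],1)[0],np.median(h[q]))
p,d=grab_frame("side");c=camera_params("side");v_,u_=np.mgrid[:400,:640]
P=np.stack([(u_-c['cx'])/c['fx']*d,(v_-c['cy'])/c['fy']*d,d],-1);M=np.linalg.inv(c['world_to_cam']);P=P@M[:3,:3].T+M[:3,3]
S=(P[...,:2]-C)@u;T=(P[...,:2]-C)@v;h=P[...,2]
for k,hx in enumerate([-.105,-.069,-.033,.003,.039,.075]):
    q=(d>0)&(S>hx+.003)&(S<hx+.028)&(abs(T)<.017)&(h>.03)&(h<.1)
    print(k+1,q.sum(),np.polyfit(S[q],h[q],1)[0].round(3),np.median(h[q]).round(4),h[q].max().round(4))
```

```text
w6 1 1242 0.012044718933855806 0.0544046182357031
w6 2 1327 -0.006305639617543271 0.05416790341540151
1 64 -0.033 0.0514 0.0539
2 68 -0.019 0.051 0.0531
3 79 -0.07 0.051 0.0548
4 84 -0.018 0.0511 0.0534
5 93 -0.035 0.0512 0.054
6 102 -0.018 0.0514 0.0536
```

```bash
python3 -c "
from bench import *
print(finish_job())"
```

```text
the job is handed in; nothing more can be done
None
```

All six yellow flaps are folded flat, done in order from the green clamp to the white one with the closed fingertips, and the job is handed in. The arm finished about 0.16 m above the row, touching nothing, at about 14 s.

- **Flatness:** depth fits show all six flaps within about 0.03 rad of flat. The exception is flap 3, where the coarse side camera read -0.07, which I put down to noise. The side camera also reads 2–3 mm low in height; the wrist camera gave 54 mm for flaps 1 and 2, close to the expected 53.5 mm.
- **Row position:** it has not shifted measurably. After flap 4 the white clamp was still where expected, within about 1 mm. At the end the edges of the green half matched to under 1 mm and the side-camera location to within a few mm.
- **Other things:** all four blue flaps are still standing, and the bystanders visible in the last pictures look undisturbed.
- **Force:** pushing flap 1 low, near its hinge, briefly needed about 3.4 N. I pushed flaps 2–6 higher up, and readings at the end of each move were about 1 N or less.

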